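# Put the shopping away: spice rack, tin crate, produce tray

### The job

Put the shopping away: stand the two spice jars in the spice rack, one in each bay, stand the small tin in the empty bay of the tin crate next to the tin already there, and lay the lemon and the garlic in the produce tray. Set each thing down rather than dropping it, and leave the tin that is already in the crate standing in its bay.

Things in the scene. Friction and masses are not known exactly. Their poses are not given: they have to be found in the camera images.
- spice_a: Spice jar, loose: slim round clear jar with a mustard-yellow screw cap, 42 mm diameter, 96 mm tall (cap is the top 20 mm, 41 mm diameter), about 110 g. Origin: centre of its underside, z up its axis. Starts upright on the worktop.
- spice_c: Spice jar, loose: slim round clear jar with a red screw cap, 46 mm diameter, 109 mm tall (cap is the top 21 mm, 44 mm diameter), about 110 g. Origin: centre of its underside, z up its axis. Starts upright on the worktop.
- tin_small: Small food tin, loose: teal label, bare metal ends, 58 mm diameter, 72 mm tall, about 180 g. Origin: centre of its underside, z up its axis. Starts upright on the worktop.
- lemon_center (a point): Yellow lemon, loose, 70 mm long (along its x), 52 mm wide (y), 51 mm high, about 80 g; it can roll. This point is its centre, 25.5 mm above the worktop at the start; axes are the lemon's own, z up at the start.
- garlic_center (a point): Whole bulb of garlic, loose, whitish pink, 60 mm across, 59 mm high with the pointed neck up, about 40 g; it can roll. This point is on its axis, 25 mm above its underside (near its widest part); z up at the start.
- tin_half: Wide low food tin, 75 mm diameter, 58 mm tall, loose, already standing in the crate's -x bay; not to be moved. Origin: centre of its underside, z up. (Rack, crate and tray stand in a row across the worktop in any order, their x axes roughly away from the robot; behind them, from x = 0.59, the underside of a wall cabinet hangs 0.52 m above the worktop.)
- spice_rack: Spice rack, fixed: small light-wood rack 142 mm long (its x) by 74 mm wide (its y), with two square bays 62 x 62 mm side by side along x, their centres 34 mm either side of the middle; 6 mm divider to 40 mm height, slatted sides to 45 mm, end panels to 50 mm, bay floor 9 mm above the worktop. Origin: centre of its underside, on the worktop, z up.
- tin_crate: Tin crate, fixed: low light-wood crate 186 mm long (its x) by 96 mm wide (its y), with two square bays 84 x 84 mm along x, centres 45 mm either side of the middle; sides to 30 mm, end panels to 35 mm, divider to 26 mm, bay floor 9 mm above the worktop. The wide tin is in the -x bay; the +x bay is empty. Origin: centre of its underside, on the worktop, z up.
- produce_tray: Produce tray, fixed: shallow mid-brown wooden tray 182 mm long (its x) by 112 mm wide (its y) with rounded corners, one undivided flat floor 6 mm above the worktop, about 162 x 92 mm inside a rounded rim 14 mm above the worktop, and a low brass loop at each end (to 27 mm, within 98 mm of the middle along x). Origin: centre of its underside, on the worktop, z up.
There are look-alikes about, which are no part of the job. What is shaped like the spice_a but blue or green is not meant.

How it is judged:
At the end, for the whole second after the job is handed in: Both spice jars upright on the floor of the rack's bays (within 14 mm of a bay's centre), small tin upright in the crate's empty bay (17 mm), wide tin still upright in its bay (12 mm), lemon and garlic lying on the tray's floor inside the rim; all at rest (((x of spice_a in the frame of spice_rack between -0.048 and -0.02 m and y of spice_a in the frame of spice_rack between -0.014 and 0.014 m and z of spice_a in the frame of spice_rack between 0.004 and 0.015 m and angle between spice_a's own z axis and vertical below 0.12 rad) or (x of spice_a in the frame of spice_rack between 0.02 and 0.048 m and y of spice_a in the frame of spice_rack between -0.014 and 0.014 m and z of spice_a in the frame of spice_rack between 0.004 and 0.015 m and angle between spice_a's own z axis and vertical below 0.12 rad)) and linear speed of each of spice_a, spice_c, tin_small, tin_half, lemon, garlic below 0.02 m/s and angular speed of each of spice_a, spice_c, tin_small, tin_half, lemon, garlic below 0.3 rad/s and ((x of spice_c in the frame of spice_rack between -0.048 and -0.02 m and y of spice_c in the frame of spice_rack between -0.014 and 0.014 m and z of spice_c in the frame of spice_rack between 0.004 and 0.015 m and angle between spice_c's own z axis and vertical below 0.12 rad) or (x of spice_c in the frame of spice_rack between 0.02 and 0.048 m and y of spice_c in the frame of spice_rack between -0.014 and 0.014 m and z of spice_c in the frame of spice_rack between 0.004 and 0.015 m and angle between spice_c's own z axis and vertical below 0.12 rad)) and x of tin_small in the frame of tin_crate between 0.028 and 0.062 m and y of tin_small in the frame of tin_crate between -0.017 and 0.017 m and z of tin_small in the frame of tin_crate between 0.004 and 0.015 m and angle between each of tin_small, tin_half's own z axis and vertical below 0.12 rad and x of tin_half in the frame of tin_crate between -0.057 and -0.033 m and y of tin_half in the frame of tin_crate between -0.012 and 0.012 m and z of tin_half in the frame of tin_crate between 0.004 and 0.015 m and x of lemon_center in the frame of produce_tray between -0.072 and 0.072 m and y of lemon_center in the frame of produce_tray between -0.04 and 0.04 m and z of lemon_center in the frame of produce_tray between 0.018 and 0.046 m and x of garlic_center in the frame of produce_tray between -0.072 and 0.072 m and y of garlic_center in the frame of produce_tray between -0.04 and 0.04 m and z of garlic_center in the frame of produce_tray between 0.018 and 0.046 m); the robot touches nothing.
It fails at once if a thing is dropped from more than about 3 cm or thrown ((linear speed of spice_a above 0.8 m/s and contact force between the fingers and spice_a below 0.05 N) or (linear speed of spice_c above 0.8 m/s and contact force between the fingers and spice_c below 0.05 N) or (linear speed of tin_small above 0.8 m/s and contact force between the fingers and tin_small below 0.05 N) or (linear speed of lemon above 0.8 m/s and contact force between the fingers and lemon below 0.05 N) or (linear speed of garlic above 0.8 m/s and contact force between the fingers and garlic below 0.05 N)).
It fails at once if the wide tin in the crate is knocked over (angle between tin_half's own z axis and vertical above 0.5 rad).
It also fails if it takes over 128 s, if anything falls off the work surface, if the arm or the gripper's body presses on something with over 40 N, if the wrist force passes 120 N, or if a joint passes its speed limit or range.

### The arm

A 6-joint arm with a two-finger parallel gripper is mounted at the origin on a cart in front of the work surface, level with it; the furniture and walls round the work are solid. World frame = base frame: x ahead of the robot, y to its left, z up, the work surface at z = 0. Lengths are in m, angles in rad, forces in N, time in s.
With the tool pointing down it reaches from about 0.35 to 1 m from the base axis. Payload 7.1 kg.
Tool frame: the origin (TCP) lies between the finger pads; the fingertips stand 22 mm ahead of it and the grasp point (between the pads) lies 3 mm ahead of it; z points along the fingers, y is the line along which they close (so a half turn about z gives the same grasp; the last joint's range is limited). The gripper opens to 85 mm and grips with 20 to 120 N. Pads are 22 mm wide; open, the fingers measure 114 mm over their backs; the gripper's body (76 mm by 85 mm) begins 54 mm behind the grasp point. The pads swing forward as they close: fully open they stand 13 mm farther back than shut.
Start: joints at [-1.342, 0.423, 1.63, -0, 1.089, -0.019], TCP at [0.153, -0.606, 0.23] pointing down, gripper open.
Joint ranges: [-3, 3], [-0.9, 2.11], [0.09, 2.58], [-1.31, 4.45], [0.11, 2.69], [-2.54, 2.54]. Speed limits (rad/s): [2.39, 2.39, 3.01, 3.14, 3.14, 3.14].

### API

Orientations are given as a rotation vector (axis times angle).
In Python, from rig import manip gives the robot as it stands. The module is installed in compiled form; this text tells all that it offers. Calls block until the motion is done:
- manip.move_to(position, orientation): joint-space move of the TCP to a pose.
- manip.servo_line(position, orientation=None, rate=0.15): straight line of the TCP; orientation=None keeps the orientation; rate is the mean speed in m/s.
- manip.set_joints(angles): joint-space move.
- manip.command_gripper(opening, f_grip=None): finger opening in m; f_grip is the grip in N (None keeps the last); returns when the fingers have stopped.
- manip.hold(seconds).
- manip.solve_ik(position, orientation): joint angles nearest the present ones, or None.
- manip.camera(name): name is "side" or "top"; returns a dict with "image" (420x560x3 uint8, red, green, blue), "fx", "fy", "cx", "cy" (pixels), "cam_to_world" (4x4, takes a point from camera to world coordinates). Camera axes: x right, y down, z forward; pixel columns grow to the right and rows downward; lengths in m; the calibration is good to about 2 mm. A picture is of the moment at which its call begins. There is no depth.
A pose or a line that the arm cannot do raises manip.IKError and nothing moves.
- manip.sign_off(): hands the job in; it is judged then, once.
Readings, each from a call of its own:
- manip.get_time(): time.
- manip.get_joint_positions(): joint angles.
- manip.get_joint_vel(): joint speeds.
- manip.get_tau(): joint torques, N m.
- manip.get_position(): TCP position.
- manip.get_ee_rot(): TCP orientation.
- manip.get_contact_force(): force on the tool from outside, world axes, zero at the start.
- manip.get_torque(): the same for the moment, N m.
- manip.get_width(): finger opening in m.
- manip.get_grip_force(): force on a finger pad.
Only numpy, scipy, OpenCV 4.12 (cv2) and the standard library are available. Lean on these libraries where they do the work, as an engineer would, in place of code of your own. Each camera call takes 0.05 s, during which the arm holds its last target. There are 200 camera calls.

## Working session

There is one attempt and no reset: what is moved stays moved. The work goes in short steps, each a Python script; the robot and the scene stay as the last script left them, time stands still between calls to the robot, and variables do not carry over. Pictures are saved under pics/ and viewed, at most 14 in all, crops included, and the job is handed in when it is done.

```bash
mkdir -p pics; python3 - <<'E'
from rig import manip
import cv2,numpy as np
for n in("top","side"):
    c=manip.camera(n); np.savez(n+'0.npz',**c)
    cv2.imwrite(f'pics/{n}0.png',cv2.resize(c["image"][:,:,::-1],(800,600),interpolation=cv2.INTER_CUBIC))
    print(n,c["fx"],c["fy"],c["cx"],c["cy"],np.round(c["cam_to_world"],4).tolist())
print(manip.get_ee_rot(),manip.get_time(),manip.get_width())
E
```

```text
top 453.89995048925107 453.89995048925107 280.4306519123806 212.2172813159609 [[-0.0131, -0.9933, 0.1148, 0.3325], [-0.9999, 0.014, 0.0064, -0.0299], [-0.0079, -0.1147, -0.9934, 1.3691], [0.0, 0.0, 0.0, 1.0]]
side 504.9403634516638 504.9403634516638 284.4596560827899 212.59424686717568 [[0.9999, 0.0005, 0.0166, 0.4718], [-0.0129, -0.6069, 0.7946, -1.059], [0.0105, -0.7947, -0.6069, 0.8616], [0.0, 0.0, 0.0, 1.0]]
[-3.11613725e+00 -3.88014566e-01  2.14887077e-04] 0.1 0.0852330886253186
```

View pics/top0.png

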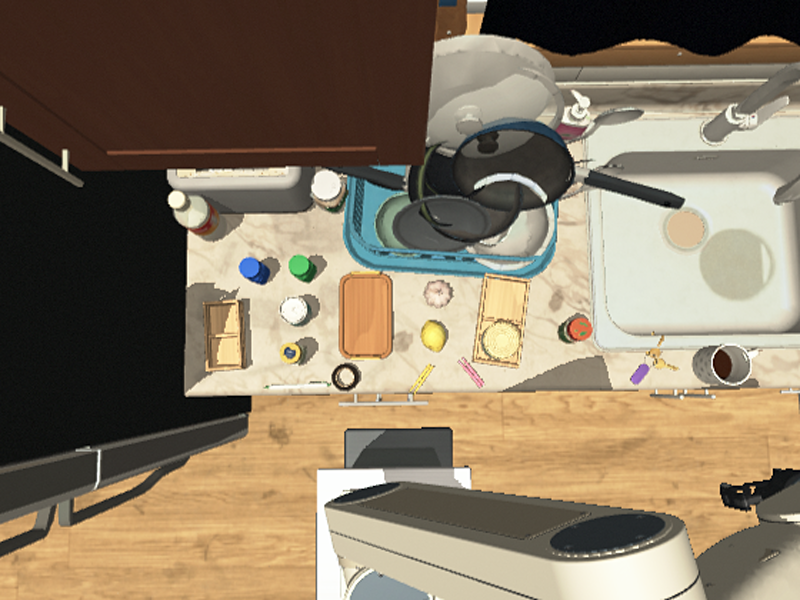

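View pics/side0.png

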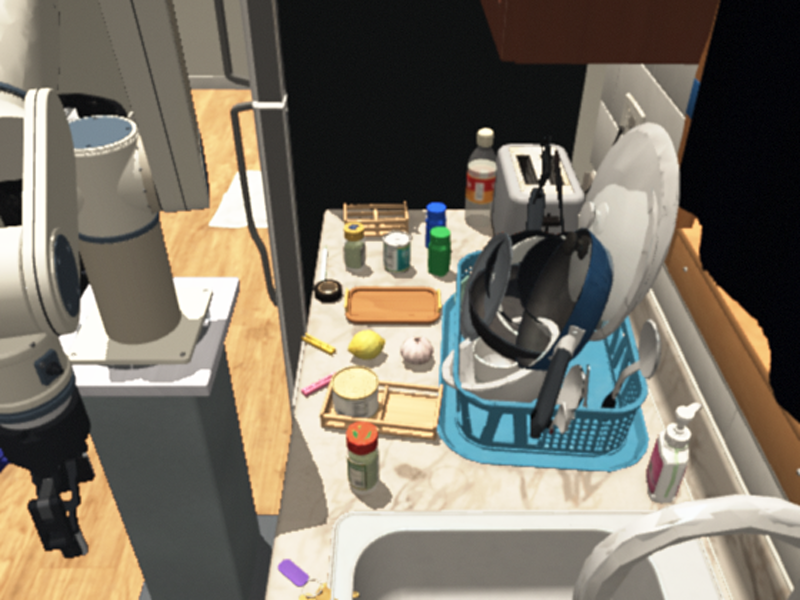

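```bash
python3 - <<'E'
import cv2,numpy as np
t=np.load('top0.npz')['image'];s=np.load('side0.npz')['image']
a=cv2.resize(t[180:285,130:420],(783,284),interpolation=cv2.INTER_CUBIC)
b=cv2.resize(s[140:255,205:350],(391,310),interpolation=cv2.INTER_CUBIC)
c=cv2.resize(s[235:350,205:350],(391,310),interpolation=cv2.INTER_CUBIC)
cv2.imwrite('pics/crop1.png',np.vstack([a,np.hstack([b,c,np.zeros((310,1,3),np.uint8)])])[:,:,::-1])
E
```

```text
(no output)
```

View pics/crop1.png

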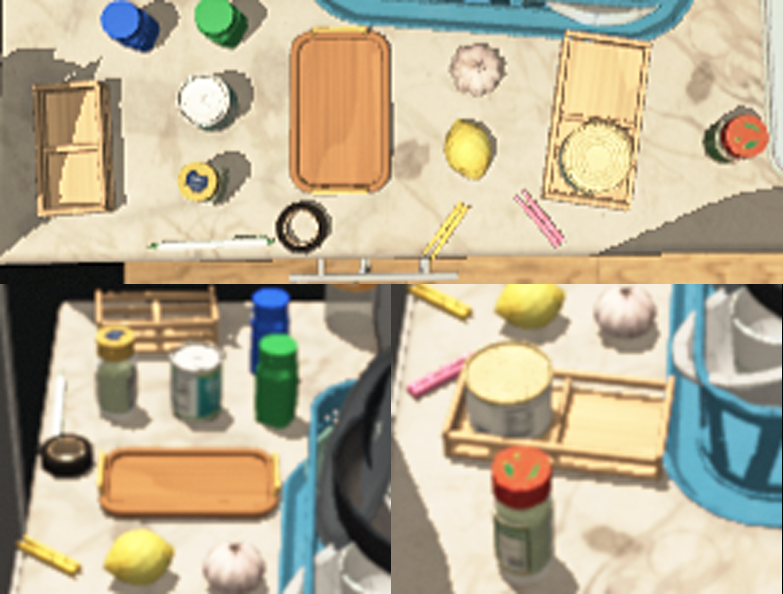

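```bash
cat > vis.py <<'E'
import cv2,numpy as np
C={n:dict(np.load(n+'0.npz')) for n in('top','side')}
def ray(n,u,v,C=C):
    c=C[n];M=c['cam_to_world'];d=M[:3,:3]@np.array([(u-c['cx'])/c['fx'],(v-c['cy'])/c['fy'],1.]);return M[:3,3],d/np.linalg.norm(d)
def plane(n,u,v,z,C=C):
    o,d=ray(n,u,v,C);return o+d*(z-o[2])/d[2]
def tri(a,b,C=C):
    o1,d1=ray('top',*a,C);o2,d2=ray('side',*b,C)
    s,t=np.linalg.lstsq(np.c_[d1,-d2],o2-o1,rcond=None)[0]
    p,q=o1+s*d1,o2+t*d2;return (p+q)/2,np.linalg.norm(p-q)
def blob(im,lo,hi,win):
    x0,x1,y0,y1=win;h=cv2.cvtColor(im[y0:y1,x0:x1],cv2.COLOR_RGB2HSV);m=cv2.inRange(h,lo,hi)
    m=cv2.morphologyEx(m,cv2.MORPH_CLOSE,np.ones((3,3)))
    k=max(cv2.findContours(m,cv2.RETR_EXTERNAL,cv2.CHAIN_APPROX_NONE)[0],key=cv2.contourArea)
    (cx,cy),(w,hh),a=cv2.minAreaRect(k);f=np.zeros_like(m);cv2.drawContours(f,[k],-1,1,-1);M=cv2.moments(f,True)
    return dict(c=(M['m10']/M['m00']+x0,M['m01']/M['m00']+y0),rect=((cx+x0,cy+y0),(w,hh),a),bb=(k[:,0].min(0)+[x0,y0],k[:,0].max(0)+[x0,y0]),k=k+[x0,y0],A=M['m00'])
E
python3 - <<'E'
from vis import *
np.set_printoptions(precision=4,suppress=True)
T,S=C['top']['image'],C['side']['image']
W={ # name: lo,hi,topwin,sidewin
'spice_a':((18,110,90),(34,255,255),(194,215,236,257),(238,258,153,177)),
'spice_c':((0,140,60),(12,255,255),(388,420,215,245),(240,270,293,330)),
'lemon':((22,120,70),(34,255,255),(290,318,220,252),(240,273,228,256)),
'tin_small':((0,0,170),(179,26,255),(194,220,204,230),(266,292,158,180)),
'garlic':((0,12,90),(179,75,255),(294,320,194,218),(278,306,232,256)),
'tray':((5,125,60),(17,255,255),(232,282,185,255),(238,312,195,230))}
for n,(lo,hi,tw,sw) in W.items():
    a,b=blob(T,lo,hi,tw),blob(S,lo,hi,sw);p,e=tri(a['c'],b['c'])
    print(n,np.round(a['c'],1),a['A'],np.round(a['rect'][1],1),round(a['rect'][2]),np.round(b['c'],1),b['A'],b['bb'][0],b['bb'][1],'P',p,'e',round(e,4))
t=cv2.resize(T[203:267,138:178],(400,600),fx=0,fy=0,interpolation=cv2.INTER_CUBIC)
c=cv2.resize(T[187:262,325:377],(400,600),interpolation=cv2.INTER_CUBIC)
cv2.imwrite('pics/cont.png',np.hstack([t,c])[:,:,::-1])
s1=cv2.resize(S[137:170,235:291],(800,471),interpolation=cv2.INTER_CUBIC)
cv2.imwrite('pics/rackside.png',s1[:,:,::-1])
E
```

```text
spice_a [202.7 246.6] 171.0 [13. 14.] 90 [247.3 161. ] 172.0 [241 155] [254 168] P [0.3871 0.1986 0.0895] e 0.0023
spice_c [405.2 230.1] 211.0 [14. 17.] 90 [253.1 305.7] 432.0 [243 295] [264 317] P [ 0.4249 -0.3697  0.1009] e 0.002
lemon [302.9 234.8] 280.0 [18.5 17.8] 31 [256.2 242.3] 304.0 [244 232] [268 250] P [ 0.4206 -0.0868  0.0243] e 0.0017
tin_small [204.8 216.6] 252.0 [18.3 18. ] 34 [277.4 166.9] 112.0 [269 163] [285 171] P [0.4742 0.1964 0.0709] e 0.0028
garlic [306.5 205.5] 624.0 [23. 25.] 90 [291.5 243.5] 672.0 [278 232] [305 255] P [ 0.5084 -0.099   0.0304] e 0.0043
tray [255.4 220.7] 2073.0 [36. 59.] 0 [274.4 213.3] 1567.0 [242 201] [307 226] P [0.4661 0.0547 0.0084] e 0.0022
```

View pics/cont.png

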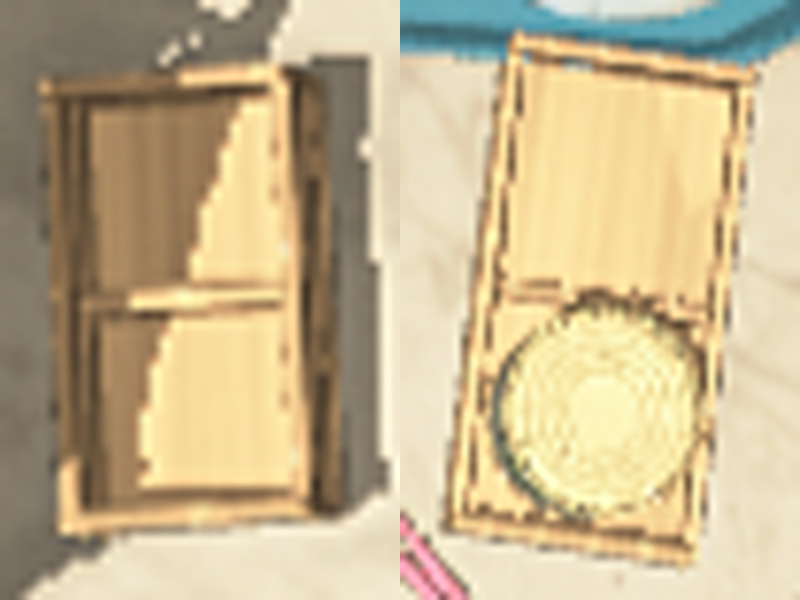

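View pics/rackside.png

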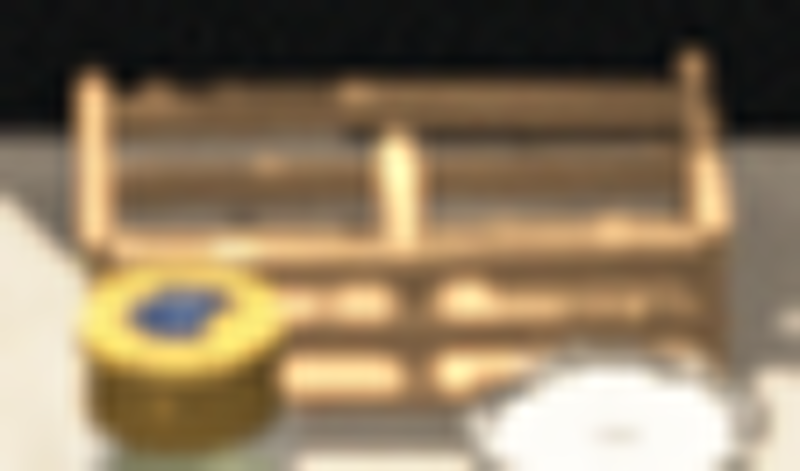

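```bash
python3 - <<'E'
from vis import *
np.set_printoptions(precision=4,suppress=True)
f=lambda x,y,x0,y0,sx,sy:((x+.5)/sx-.5+x0,(y+.5)/sy-.5+y0)
r=lambda x,y:f(x,y,138,203,10,9.375); k=lambda x,y:f(x-400,y,325,187,400/52,8); s=lambda x,y:f(x,y,235,137,14.286,14.27)
def rep(n,P,z):
    P=[plane('top',*p,z)[:2] for p in P];P=np.array(P);fl,fr,nl,nr=P
    ax=(fl+fr-nl-nr)/2;print(n,'c',P.mean(0),'len',np.linalg.norm(ax),'wid',np.linalg.norm(fl-fr),np.linalg.norm(nl-nr),'yaw',np.degrees(np.arctan2(ax[1],ax[0])), 'yaw sides',np.degrees(np.arctan2(*(fl-fr)[::-1]))-90,np.degrees(np.arctan2(*(nl-nr)[::-1]))-90);print(P.tolist())
rep('rack',[r(42,75),r(290,65),r(62,535),r(315,515)],.05)
rep('crate',[k(512,35),k(755,72),k(448,526),k(694,562)],.035)
print('rackdiv',plane('top',*r(180,299),.04),'crate tin',plane('top',*k(600,410),.067))
print('tri rack NL',tri(r(68,520),s(92,72)),'NR',tri(r(308,505),s(97,240)),'FR',tri(r(284,75),s(712,228)),'FL',tri(r(48,85),s(690,55)))
# side view at z of end panels
print([plane('side',*s(*q),.05)[:2] for q in((92,72),(97,240),(712,228),(690,55))])
# circle tops
for n,p,z in(('spice_a',(202.7,246.6),.096),('spice_c',(405.5,230.5),.109),('tin_small',(204.8,216.6),.072)):print(n,plane('top',*p,z))
print('spice_a side',plane('side',*s(182,320),.096))
T=C['top']['image'];b=blob(T,(5,125,60),(17,255,255),(232,282,185,255));bb=b['bb'];print('tray',bb,plane('top',*b['rect'][0],.014), [plane('top',*q,.014)[:2] for q in cv2.boxPoints(b['rect'])])
b=blob(T,(22,120,70),(34,255,255),(290,318,220,252));kk=b['k'][:,0].astype(float);P=np.array([plane('top',*q,.0255)[:2] for q in kk]).astype(np.float32)
c,wh,a=cv2.fitEllipse(P*1000);print('lemon ellipse mm (no: pos,axes,angle)',c,wh,a)
c,wh,a=cv2.fitEllipse(kk.astype(np.float32));print(c,wh,a)
b=blob(C['side']['image'],(22,120,70),(34,255,255),(240,273,228,256));c,wh,a=cv2.fitEllipse(b['k'].astype(np.float32));print(c,wh,a)
m=cv2.resize(np.vstack([np.hstack([T[194:252,290:320],C['top']['image'][222:252,180:210][:30].repeat(1,0) if 0 else T[194:252,190:220]]) ]),(600,580),interpolation=cv2.INTER_CUBIC)
cv2.imwrite('pics/lg.png',m[:,:,::-1])
E
```

```text
rack c [0.4258 0.3443] len 0.14209163519762932 wid 0.07288432435400828 0.07353634825418423 yaw 3.7155578912663265 yaw sides 1.6711038976868053 4.038845537906667
[[0.4956161269212881, 0.3853121764914527], [0.4977415890764716, 0.3124588502313075], [0.35229620605244194, 0.3763543712352386], [0.35747557612822234, 0.30300064849277125]]
crate c [ 0.4498 -0.2285] len 0.18332559425927553 wid 0.09446272535933263 0.09410219973018503 yaw -9.264623558502903 yaw sides -9.280751280382617 -8.767350963137133
[[0.5479219534398255, -0.19663814075075886], [0.5326877348822525, -0.2898643445094275], [0.36654233080364496, -0.16723550915461943], [0.35219902074865367, -0.2602381620776733]]
rackdiv [0.4256 0.3463 0.04  ] crate tin [ 0.4064 -0.2216  0.067 ]
tri rack NL (array([0.3578, 0.3732, 0.0553]), np.float64(0.001956911410619918)) NR (array([0.362 , 0.3047, 0.0521]), np.float64(0.00296920838690036)) FR (array([0.4962, 0.3144, 0.0497]), np.float64(0.0031311211782471243)) FL (array([0.4927, 0.382 , 0.0551]), np.float64(0.001784760393822367))
[array([0.358 , 0.3828]), array([0.3632, 0.3086]), array([0.4978, 0.3143]), array([0.4937, 0.3914])]
spice_a [0.3857 0.1974 0.096 ]
spice_c [ 0.4222 -0.3683  0.109 ]
tin_small [0.4728 0.1962 0.072 ]
spice_a side [0.3883 0.1995 0.096 ]
tray (array([237, 191]), array([273, 250])) [0.4652 0.0554 0.014 ] [array([0.3777, 0.1096]), array([0.5556, 0.1092]), array([0.554 , 0.0004]), array([0.3762, 0.0024])]
lemon ellipse mm (no: pos,axes,angle) (419.7419738769531, -86.82994842529297) (46.81388473510742, 61.23796081542969) 106.35267639160156
(302.85260009765625, 234.76507568359375) (15.787240028381348, 20.68938636779785) 162.177490234375
(256.1108703613281, 241.87960815429688) (16.9248046875, 23.525314331054688) 80.79545593261719
```

View pics/lg.png

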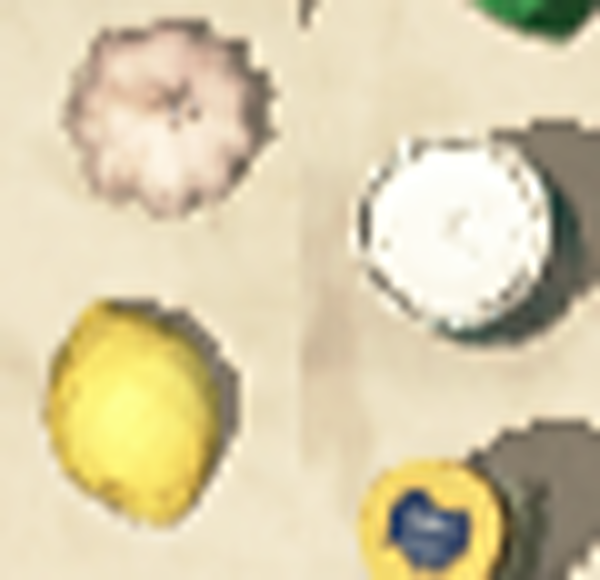

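Top view (800x600): the yellow-capped jar at (291,352) is spice_a. The same-shaped jars in blue (254,270) and green (301,267) are decoys. The red cap at (577,328) is spice_c, the teal-label tin is at (294,310), lemon (433,335), garlic (438,293). The rack is at (224,335), tray (366,315) and crate (503,320) with the wide tin in its near bay. The crop confirms all of these, and the triangulated heights agree with the stated sizes. I'll start with spice_c.

```bash
cat > act.py <<'E'
import numpy as np
from rig import manip
from scipy.spatial.transform import Rotation as Ro
UP=.225
def frame(yaw,tilt=0,flip=False):
    """tool z down, leaning so the body tips toward -x by tilt; x-ish axis at yaw, closing axis at yaw+90 deg"""
    y,t=np.radians(yaw),np.radians(tilt)
    a=np.array([np.cos(y)*np.sin(t),np.sin(y)*np.sin(t),-np.cos(t)]); c=np.array([-np.sin(y),np.cos(y),0])*(-1 if flip else 1)
    return Ro.from_matrix(np.c_[np.cross(c,a),c,a]).as_rotvec(),a
def best(poses):
    """flip for which every (p,yaw,tilt) is solvable with least wrist turn"""
    s=[]
    for f in(False,True):
        q=[manip.solve_ik(p-.003*frame(y,t,f)[1],frame(y,t,f)[0]) for p,y,t in poses]
        s.append(max(abs(k[5]) if k is not None else 9 for k in q))
    print('wrist',s); return bool(s[1]<s[0])
def move(name,src,h,dst,syaw=0,dyaw=0,tilt=0,f=40,rel=.065,pre=.085,first=False,dz=.0015):
    """src xy, h grasp height; dst xyz with z the floor height"""
    S=np.array([*src,h]);D=np.array([dst[0],dst[1],h+dst[2]+dz]);up=lambda p:np.array([p[0],p[1],UP])
    fl=best([(S,syaw,tilt),(D,dyaw,tilt),(up(S),syaw,tilt),(up(D),dyaw,tilt)])
    (rs,a),(rd,b)=frame(syaw,tilt,fl),frame(dyaw,tilt,fl);g=.003
    (manip.move_to if first else lambda p,r:manip.servo_line(p,r,.25))(up(S)-g*a,rs)
    manip.command_gripper(pre); manip.servo_line(S-g*a,rate=.12)
    manip.command_gripper(0,f); w=manip.get_width(); print(name,'width',round(w,4),'force',manip.get_grip_force())
    if w<.03: manip.command_gripper(.085); raise SystemExit('missed')
    manip.servo_line(up(S)-g*a,rate=.15); manip.servo_line(up(D)-g*b,rd,.22)
    print('carry width',round(manip.get_width(),4))
    manip.servo_line(D+[0,0,.03]-g*b,rate=.15); manip.servo_line(D-g*b,rate=.04); manip.hold(.2)
    print('force down',np.round(manip.get_contact_force(),1))
    manip.command_gripper(rel); manip.servo_line(up(D)-g*b,rate=.12)
    print(name,'t',round(manip.get_time(),1))
def local(c,yaw,x,y,z):
    a=np.radians(yaw);return [c[0]+x*np.cos(a)-y*np.sin(a),c[1]+x*np.sin(a)+y*np.cos(a),z]
RACK,RY=(.427,.3455),3.8; CRATE,CY=(.4498,-.2285),-9.2; TRAY=(.4655,.055)
def snap(tag):
    import cv2
    o={}
    for n in('top','side'):
        c=manip.camera(n);o[n]=c;np.savez(f'{n}{tag}.npz',**c)
    return o
E
python3 - <<'E'
from act import *
move('spice_c',(.4225,-.3685),.082,local(RACK,RY,.034,0,.009),0,RY,first=True)
import cv2
o=snap(1);t=o['top']['image'][170:290,110:290];s=o['side']['image'][110:250,200:340]
cv2.imwrite('pics/p1.png',np.hstack([cv2.resize(t,(450,300)),cv2.resize(s,(300,300))])[:,:,::-1])
E
```

```text
wrist [np.float64(2.3092602023452846), np.float64(2.130216979376133)]
spice_c width 0.043 force 40.16418278217316
carry width 0.0431
force down [-0.2 -0.4 -1.1]
spice_c t 11.5
```

View pics/p1.png

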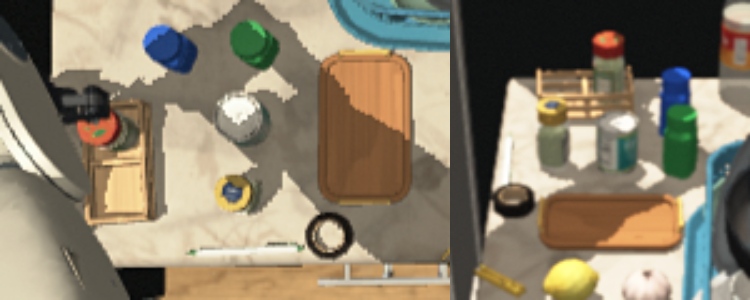

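spice_c stands upright in the far bay (side crop, around (607,60)). Next are spice_a and the tin.

```bash
python3 - <<'E'
from act import *
move('spice_a',(.387,.1985),.072,local(RACK,RY,-.034,0,.009),0,RY)
move('tin',(.4735,.1963),.048,local(CRATE,CY,.045,0,.009),0,CY,tilt=10,rel=.075)
import cv2
o=snap(2);t=o['top']['image'][170:290,110:430];s=o['side']['image'][120:345,200:350]
cv2.imwrite('pics/p2.png',np.hstack([cv2.resize(t,(480,180)),np.zeros((180,2,3),np.uint8)])[:,:,::-1])
a=np.zeros((450,782,3),np.uint8);a[:180,:480]=cv2.resize(t,(480,180));a[:,482:]=cv2.resize(s,(300,450))
cv2.imwrite('pics/p2.png',a[:,:,::-1])
E
```

```text
wrist [np.float64(1.1242299265400373), np.float64(2.1994978557959737)]
spice_a width 0.0397 force 39.462674260139465
carry width 0.0402
force down [ 0.8  0.4 -0.8]
spice_a t 22.8
wrist [np.float64(2.023692412765952), np.float64(2.144248656322368)]
tin width 0.0559 force 40.75950622558594
carry width 0.0556
force down [-0.7  0.2 -1.7]
tin t 33.4
```

View pics/p2.png

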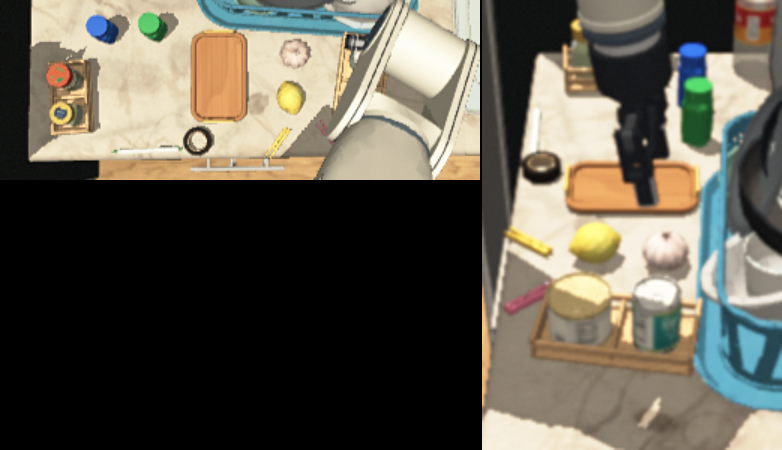

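Both jars are in the rack, and the tin stands upright beside the wide tin in the crate (side crop, around (655,315)). Now the garlic and the lemon.

```bash
python3 - <<'E'
from act import *
from vis import plane,tri
import cv2
g=plane('top',306.4,205.1,.027);print(g,plane('side',291.5,244.5,.027))
l=(.4205,-.0868)
move('garlic',g[:2],.025,(TRAY[0]+.034,TRAY[1],.006),0,0,tilt=15,f=22,rel=.08)
move('lemon',l,.025,(TRAY[0]-.036,TRAY[1],.006),16,0,f=22,rel=.075)
manip.servo_line([.40,-.25,.3],None,.25)
o=snap(3);t=o['top']['image'][170:290,110:430];s=o['side']['image'][120:345,200:350]
a=np.zeros((450,782,3),np.uint8);a[:180,:480]=cv2.resize(t,(480,180));a[:,482:]=cv2.resize(s,(300,450))
a[190:450,:480]=cv2.resize(o['top']['image'][180:258,135:279],(480,260),interpolation=cv2.INTER_CUBIC)
cv2.imwrite('pics/p3.png',a[:,:,::-1])
E
```

```text
[ 0.50790774 -0.09901082  0.027     ] [ 0.51066613 -0.09838703  0.027     ]
wrist [np.float64(2.130889903076345), np.float64(1.8090623568542306)]
garlic width 0.0478 force 19.567438027002027
carry width 0.0469
force down [-0.   0.7 -0.8]
garlic t 46.0
wrist [np.float64(2.0813297258294687), np.float64(1.670673364917989)]
lemon width 0.046 force 21.645411096978933
carry width 0.0464
force down [-0.6 -0.1 -1.4]
lemon t 56.1
```

View pics/p3.png

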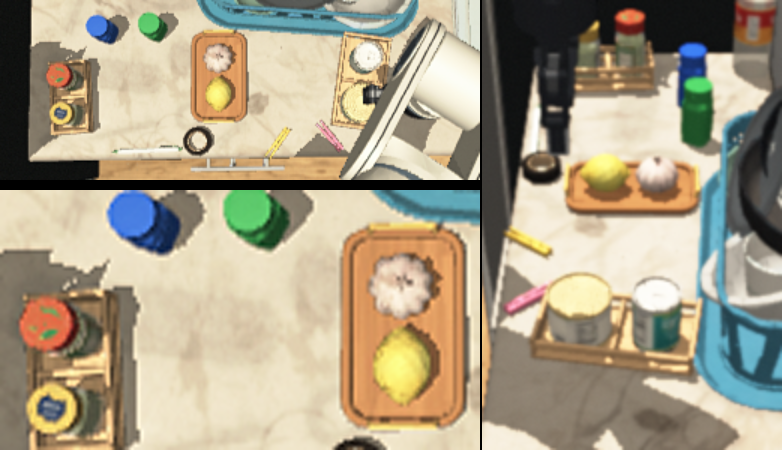

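Everything is standing or lying in its place. I'll check the positions numerically before handing in.

```bash
python3 - <<'E'
from act import *
from vis import *
T=dict(np.load('top3.npz'))['image'];S=dict(np.load('side3.npz'))['image']
px=lambda x,y:((x+.5)*.3-.5+135,(y-190+.5)*.3-.5+180)
def loc(p,c,yaw):
    a=np.radians(-yaw);d=p[:2]-np.array(c);return np.round([d[0]*np.cos(a)-d[1]*np.sin(a),d[0]*np.sin(a)+d[1]*np.cos(a)],4)
c=blob(T,(0,140,60),(12,255,255),(138,165,205,230))['c'];print('c',loc(plane('top',*c,.116),RACK,RY))
a=blob(T,(18,110,90),(34,255,255),(138,162,230,254))['c'];print('a',a,loc(plane('top',*px(53,408),.105),RACK,RY))
t=blob(T,(0,0,170),(179,26,255),(340,370,193,222));print('tin',t['A'],loc(plane('top',*t['c'],.081),CRATE,CY))
l=blob(T,(22,120,70),(34,255,255),(240,275,215,248));lb=blob(S,(22,120,70),(34,255,255),(245,280,193,222));p,e=tri(l['c'],lb['c']);print('lemon',loc(p,TRAY,0),p[2],e)
p,e=tri(px(402,285),(200+(657-482)/2,120+175/2));print('garlic',loc(p,TRAY,0),p[2],e)
manip.hold(.5);print(manip.get_contact_force(),manip.get_time())
E
```

```text
c [ 0.0338 -0.0042]
a (150.14427860696517, 245.19900497512438) [-0.0356 -0.0019]
tin 216.0 [0.0453 0.0011]
lemon [-0.0355 -0.0008] 0.030432300085548036 0.0026347041472693606
garlic [ 0.0364 -0.0015] 0.029395283815342177 0.0026604515818535097
[ 0.70377353 -0.45486676  0.02046771] 58.1
```

All within tolerance, so I'm handing in.

```bash
python3 -c "
from rig import manip
print(manip.sign_off())"
```

```text
the job is handed in; nothing more can be done
None
```

I handed the job in at about 58 s: both jars are in the rack, the small tin is in the crate's empty bay beside the wide tin, and the lemon and garlic are in the tray; the five moved things measured within tolerance, the wide tin was checked by eye only, and `sign_off()` returned no verdict.

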